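# Turn the binder's divider leaf over its spine

### The arm

A 6-joint arm with a two-finger parallel gripper is mounted at the origin on the work surface. World frame = base frame: x ahead of the robot, y to its left, z up, the work surface at z = 0. Lengths are in m, angles in rad, forces in N, time in s.
With the tool pointing down it reaches from about 0.35 to 0.975 m from the base axis. Payload 4.9 kg.
Tool frame: the origin (TCP) lies between the finger pads; the fingertips stand 19 mm ahead of it and the grasp point (between the pads) is the TCP; z points along the fingers, y is the line along which they close (so a half turn about z gives the same grasp; the last joint's range is limited). The gripper opens to 85 mm and grips with 20 to 120 N. Pads are 22 mm wide; open, the fingers measure 114 mm over their backs; the gripper's body (76 mm by 85 mm) begins 54 mm behind the grasp point. The pads swing forward as they close: fully open they stand 13 mm farther back than shut.
Start: joints at [1.13, 0.053, 1.613, -0, 1.476, -0.119], TCP at [0.198, 0.593, 0.25] pointing down, gripper open.
Joint ranges: [-3.01, 3.01], [-1.01, 2.22], [0.06, 2.58], [-1.02, 4.17], [0.09, 2.62], [-3.14, 3.14]. Speed limits (rad/s): [2.57, 2.57, 3.14, 3.14, 3.14, 3.14].

### API

Orientations are given as a rotation vector (axis times angle).
In Python, from station import ctrl gives the robot as it stands. The module is installed in compiled form; this text tells all that it offers.
- The arm moves only by the tool servo_tool, never from a script. Its argument "increments" is a list that holds one entry, the list of rows, each a list of 5 numbers: the finger opening in cm, from 0 to 8.54, then the shift along the tool's x, y, z in cm, then the turn about the tool's z in degrees. A call has 1 to 5 rows; each row is the pose to reach, as a shift and turn from the pose commanded when the call began, along the tool's axes at that moment; what a row does not reach only later rows make up. A row lasts 1/10 s, in which the tool goes at most 50 mm and 8.59 degrees, less where a joint would pass 70% of its speed; a pose out of reach is approached as far as the arm can. A call with a gripper value outside its range is refused whole. The fingers move at their own pace and stop on an object; "newtons" is the grip in N (left out, the last holds). Time passes only in rows, so rows that repeat a pose let the fingers close. It gives the time, the measured TCP pose, the force, the opening and the grip force at its end, in the units of the state.
- ctrl.get_obs(): the state, without advancing time (a new reading comes with each control period).
- ctrl.get_image(name): name is "scene" or "top" or "wrist"; returns a dict with "img" (400x640x3 uint8, red, green, blue), "fx", "fy", "cx", "cy" (pixels), "rvec" (rotation vector, rad) and "tvec" (3), from world to camera coordinates, as OpenCV has them; the wrist camera has in their place "mount" (4x4, takes a point from camera to tool coordinates, whose origin is the TCP and whose axes are the flange's). Camera axes: x right, y down, z forward; pixel columns grow to the right and rows downward; lengths in m; the calibration is good to about 2 mm. The wrist camera is an equidistant fisheye: a pixel r from the principal point sees the ray r / f radians off the axis. A picture is of the moment at which its call begins: read the wrist's pose just before it. There is no depth.
- ctrl.finish_job(): hands the job in; it is judged then, once.
The state is a dict: "t": time; "q": joint angles; "dq": joint speeds; "effort": joint torques, N m; "tool_pos": TCP position; "tool_rot": TCP orientation; "contact_force": force on the tool from outside, world axes, zero at the start; "wrist_torque": the same for the moment, N m; "opening": finger opening in m; "grip_force": force on a finger pad.
Only numpy, scipy, OpenCV 4.12 (cv2) and the standard library are available. Lean on these libraries where they do the work, as an engineer would, in place of code of your own. Each camera call takes 0.05 s, during which the arm holds its last target. There are 200 camera calls.

### The job

The stock binder lies open on the worktop with its one stiff divider leaf standing half-turned, leaning towards the pages on the right of the spine, as seen from the robot. With the fingers kept shut, push the leaf gently over the spine with the fingertips or the outside of the fingers and press it down until it lies flat on the pages to the left, then move clear. Do not take the leaf between the fingers, fling it, lift the binder or shove it along the worktop, and leave the stapler, highlighter and binder clip where they are.

Things in the scene. Friction and masses are not known exactly. Their poses are not given: they have to be found in the camera images.
- binder: open pocket-size ring binder lying on the worktop, loose, 0.55 to 0.95 kg: black covers 120 (x) x 300 (y) x 4 mm with a block of white pages on each side of the spine (105 x 115 mm, tops 18 mm above the worktop, from 27 to 142 mm either side of the spine). Origin: on the worktop under the middle of the spine. Its x axis runs along the spine, away from the robot at yaw 0; its y axis points to the left-hand pages (where the leaf must go), -y to the right-hand pages; z up.
- spine_mid (a point): middle of the leaf's hinge line, 20.5 mm above the binder's underside; the hinge line runs along the binder's x axis. Steel rings round it reach 38 mm above the worktop.
- leaf_edge (a point): middle of the free edge of the grey plastic divider leaf, 110 mm from the hinge line. The leaf is 105 mm long along the spine (52 mm each way from this point), 4 mm thick, and spans 12 to 110 mm from the hinge; a 30 mm long index tab centred 30 mm towards binder +x sticks out 11 mm further. The point's axes turn with the leaf: x along the spine, y in the leaf from the free edge to the hinge, z square to the leaf (up when the joint is 0).
- leaf (a joint): angle of the leaf about the spine, rad: 0 flat on the right-hand (-y) pages, 1.57 upright, 3.14 flat on the left-hand (+y) pages. It starts between 0.9 and 1.35. The hinge is stiff (about 0.06 N m of friction: the leaf stays wherever it is left and must be pushed all the way down, with about 1 to 2 N near its edge).
- stapler: chrome desk stapler, 140 x 36 x 55 mm, loose, standing on the worktop left of the binder; origin at the centre of its underside, x along its length.
- highlighter: yellow highlighter pen, 125 x 18 x 20 mm, loose, lying on the worktop beyond the binder's far edge; origin on its underside near its middle, x along its length.
- clip: large black binder clip with wire handles, 51 x 24 x 53 mm, loose, standing on the worktop beyond the binder's far edge, to the right; origin at the centre of its underside.

How it is judged:
By the outcome, as a careful person would: the job done as asked, in the order asked, and still so for the second after the job is handed in, with the robot touching nothing.
It also fails if it takes over 35 s, if anything falls off the work surface, if the arm or the gripper's body presses on something with over 40 N, if the wrist force passes 120 N, or if a joint passes its speed limit or range.

## Working session

There is one attempt and no reset: what is moved stays moved. The work goes in short steps, Python scripts to look and compute and a tool call to move; the robot and the scene stay as the last step left them, time stands still between calls to the robot, and variables do not carry over. Pictures are saved under pics/ and viewed, at most 10 in all, crops included, and the job is handed in when it is done.

Besides the shell and the picture viewer there is one more tool, called after "Request:" in YAML: its name, and indented under it one key for each argument. servo_tool: Moves the arm, as the interface text tells. Its arguments: {"type":"object","properties":{"increments":{"type":"array"},"newtons":{"type":"number"}},"required":["increments"]}

```bash
mkdir -p pics; python3 - <<'E'
from station import ctrl
import cv2,numpy as np,pickle
o=ctrl.get_obs();print({k:np.round(v,3) for k,v in o.items()})
d={}
for n in("scene","top"):
    c=ctrl.get_image(n);d[n]=c;cv2.imwrite(f"pics/{n}0.png",c["img"][:,:,::-1])
    R=cv2.Rodrigues(np.array(c["rvec"]))[0];print(n,c["fx"],c["cx"],c["cy"],-R.T@np.array(c["tvec"]),R)
pickle.dump(d,open("c0.pkl","wb"))
E
```

```text
{'t': np.float64(0.0), 'q': array([ 1.13 ,  0.053,  1.614, -0.   ,  1.476, -0.119]), 'dq': array([ 0.001, -0.001,  0.   ,  0.001, -0.   ,  0.   ]), 'effort': array([-2.0000e-03, -3.9368e+01, -3.7017e+01, -0.0000e+00,  7.0000e-03,
       -0.0000e+00]), 'tool_pos': array([0.197, 0.592, 0.249]), 'tool_rot': array([-5.03e-01, -3.10e+00,  3.00e-03]), 'contact_force': array([-0.394,  0.536,  0.302]), 'wrist_torque': array([ 0.022,  0.013, -0.024]), 'grip_force': np.float64(0.0), 'opening': np.float64(0.085)}
scene 471.43771710863 317.2137261609525 194.39701849661472 [1.2436226  0.32600788 0.6469297 ] [[-0.3201676   0.9471695  -0.0190432 ]
 [ 0.59999769  0.18717672 -0.77779666]
 [-0.73314083 -0.26045117 -0.62822743]]
top 448.1618311254261 324.33336883511447 198.31417654985245 [0.41100377 0.07780112 1.08192628] [[ 3.59722895e-03 -9.99993444e-01  4.15234301e-04]
 [-9.92364903e-01 -3.62097898e-03 -1.23283364e-01]
 [ 1.23284060e-01  3.14145406e-05 -9.92371422e-01]]
```

View pics/scene0.png

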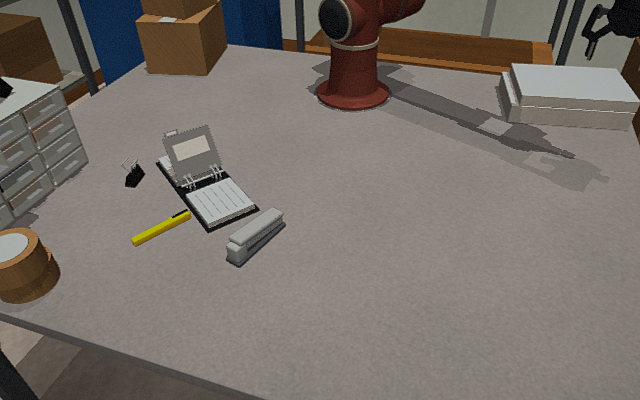

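View pics/top0.png

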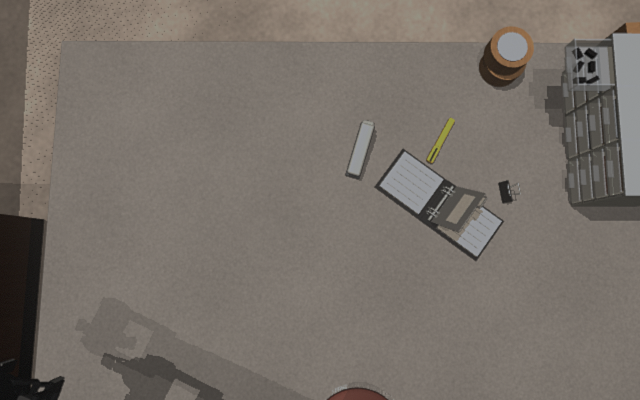

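The top view shows the binder with corners near (403,150), (376,187), (477,259) and (503,221). The leaf is around (462,208), the stapler (361,150), the highlighter (441,141) and the clip (510,191). I'll measure these next.

```bash
cat > h.py <<'E'
import numpy as np,cv2
def cam(c):
    R=cv2.Rodrigues(np.array(c["rvec"]))[0];t=np.array(c["tvec"]).ravel()
    K=np.array([[c["fx"],0,c["cx"]],[0,c["fy"],c["cy"]],[0,0,1]]);return R,t,K
def onz(c,uv,z):
    R,t,K=cam(c);p=-R.T@t;d=R.T@np.linalg.solve(K,[uv[0],uv[1],1]);return p+d*(z-p[2])/d[2]
def proj(c,P):
    R,t,K=cam(c);return cv2.projectPoints(np.array(P,float).reshape(-1,3),cv2.Rodrigues(R)[0],t,K,None)[0].reshape(-1,2)
def tri(c1,u1,c2,u2):
    P=[]
    for c in(c1,c2):
        R,t,K=cam(c);P.append(K@np.c_[R,t])
    X=cv2.triangulatePoints(P[0],P[1],np.array(u1,float),np.array(u2,float)).ravel();return X[:3]/X[3]
E
python3 - <<'E'
import pickle;from h import *
d=pickle.load(open("c0.pkl","rb"));a=d["top"]["img"];b=d["scene"]["img"]
A=cv2.resize(a[110:270,335:535],None,fx=4,fy=4,interpolation=cv2.INTER_CUBIC)[:600]
B=cv2.resize(b[115:275,120:300],None,fx=4,fy=4,interpolation=cv2.INTER_CUBIC)[:600]
cv2.imwrite("pics/A.png",A[:600,:800,::-1]);cv2.imwrite("pics/B.png",B[:,:,::-1])
E
```

```text
(no output)
```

View pics/A.png

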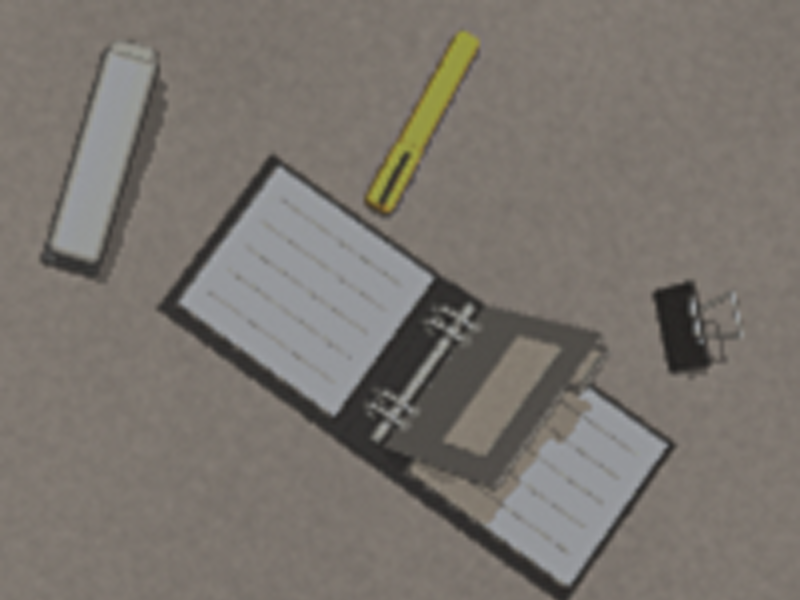

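View pics/B.png

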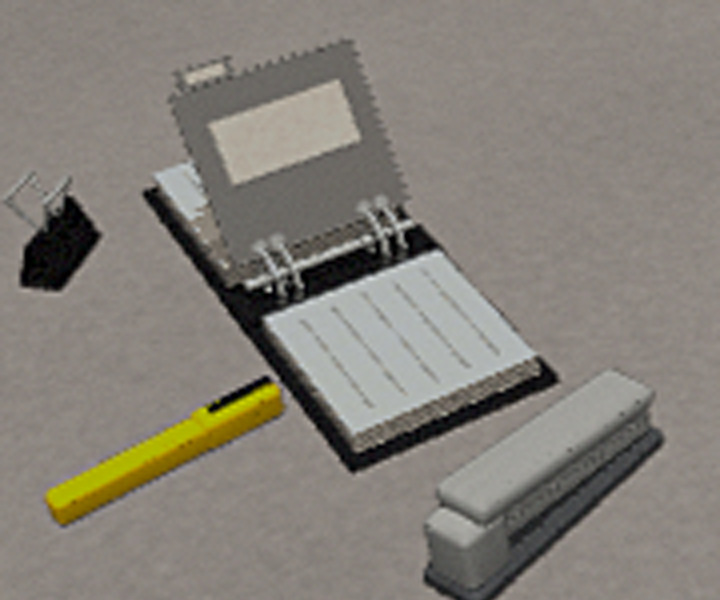

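Crop A (4x, offset 335,110) shows the cover corners at (274,156), (160,308), (568,600) and (674,443), with the leaf's free-edge corners at (605,333) and (492,487). In crop B (4x, offset 120,115) those same free-edge corners are at (172,97) and (355,42).

```bash
python3 - <<'E'
import pickle;from h import *
np.set_printoptions(precision=4,suppress=True)
d=pickle.load(open("c0.pkl","rb"));T,S=d["top"],d["scene"]
fa=lambda x,y:(335+x/4,110+y/4); fb=lambda x,y:(120+x/4,115+y/4)
C=np.array([onz(T,fa(*p),.004) for p in[(274,156),(160,308),(568,600),(674,443)]])
o=C.mean(0);ey=(C[0]+C[1]-C[2]-C[3])[:2];L=np.linalg.norm(ey)/2;ey/=np.linalg.norm(ey);ex=np.array([ey[1],-ey[0]])
print(C,"len",L,np.linalg.norm(C[0]-C[1]),"o",o,"yaw",np.arctan2(ex[1],ex[0]))
print("scene near-left, far-left corner",onz(S,fb(557,380),.004),onz(S,fb(357,470),.004))
def loc(P): v=P[:2]-o[:2];return np.array([v@ex,v@ey,P[2]])
E=[tri(T,fa(605,333),S,fb(172,97)),tri(T,fa(492,487),S,fb(355,42))]
for e in E: l=loc(e);print("edge",e,"loc",l,"ang",np.arctan2(l[2]-.0205,-l[1]),np.hypot(l[1],l[2]-.0205))
for n,p,z in[("stapler",(110,45),.05),("st",(155,50),.05),("st",(100,260),.05),("st",(48,258),.05),("hl",(380,212),.01),("hl",(467,35),.01),("clip",(685,372),.03),("clip",(660,290),.03)]:
    P=onz(T,fa(*p),z);print(n,P,loc(P))
E
```

```text
[[ 0.6677 -0.1163  0.004 ]
 [ 0.5731 -0.0453  0.004 ]
 [ 0.3981 -0.2865  0.004 ]
 [ 0.492  -0.354   0.004 ]] len 0.29683414248103235 0.11833733997412871 o [ 0.5327 -0.2005  0.004 ] yaw -0.6319844682956979
scene near-left, far-left corner [ 0.5787 -0.0398  0.004 ] [ 0.6713 -0.1067  0.004 ]
edge [ 0.542  -0.2722  0.1137] loc [ 0.0498 -0.0523  0.1137] ang 1.059131872881032 0.1068604060055296
edge [ 0.4584 -0.2087  0.1107] loc [-0.0551 -0.0506  0.1107] ang 1.0598365570616783 0.10339205103980896
stapler [ 0.7237 -0.012   0.05  ] [0.0427 0.2649 0.05  ]
st [ 0.7207 -0.0386  0.05  ] [0.056  0.2417 0.05  ]
st [ 0.5944 -0.0053  0.05  ] [-0.0656  0.1939  0.05  ]
st [0.5954 0.0251 0.05  ] [-0.0827  0.2191  0.05  ]
hl [ 0.6317 -0.1791  0.01  ] [0.0672 0.0758 0.01  ]
hl [ 0.7429 -0.2355  0.01  ] [0.1903 0.0959 0.01  ]
clip [ 0.5321 -0.352   0.03  ] [ 0.089  -0.1226  0.03  ]
clip [ 0.5811 -0.3394  0.03  ] [ 0.1211 -0.0835  0.03  ]
```

Request:
servo_tool:
  increments:
    - [[0, -2, -2, 0, 0], [0, -5, -5, 0, 0], [0, -8, -8, 0, 0], [0, -11, -11, 0, 0], [0, -14, -14, 0, 0]]
  newtons: 20

```text
t: 0.6
tool_pos: [0.2864, 0.4141, 0.2497]
tool_rot: [-0.502, -3.101, 0.001]
contact_force: [1.3, 0.6, -0.3]
opening: 0.0121
grip_force: 0.0
```

Request:
servo_tool:
  increments:
    - [[0, -3, -3, 0, 0], [0, -6, -6, 0, 0], [0, -9, -9, 0, 0], [0, -12, -12, 0, 0], [0, -15, -15, 0, 0]]

```text
t: 1.1
tool_pos: [0.3812, 0.2244, 0.25]
tool_rot: [-0.503, -3.101, 0.0]
contact_force: [0.4, 0.1, 0.1]
opening: 0.0
grip_force: 0.0
```

Request:
servo_tool:
  increments:
    - [[0, -3, -3, 0, 0], [0, -6, -6, 0, 0], [0, -9, -9, 0, 0], [0, -10.5, -11, 0, 0], [0, -10.5, -11, 0, 0]]

```text
t: 1.6
tool_pos: [0.4464, 0.086, 0.2498]
tool_rot: [-0.51, -3.099, 0.001]
contact_force: [0.1, -0.9, -0.3]
opening: -0.0
grip_force: 0.0
```

Request:
servo_tool:
  increments:
    - [[0, -1.5, -3.5, 0, 0], [0, -3, -7.5, 0, 0], [0, -5, -12, 0, 0], [0, -7, -16.5, 0, 0], [0, -9, -21, 0, 0]]

```text
t: 2.1
tool_pos: [0.4647, -0.14, 0.2501]
tool_rot: [0.501, 3.101, 0.001]
contact_force: [1.1, 0.2, -0.5]
opening: -0.0002
grip_force: 0.0
```

Request:
servo_tool:
  increments:
    - [[0, -1.7, -4.2, 0, 5], [0, -3.3, -8.2, 0, 11], [0, -4.7, -11.7, 0, 16], [0, -5.2, -12.9, 0, 17.8], [0, -5.2, -12.9, 0, 17.8]]

```text
t: 2.6
tool_pos: [0.4734, -0.2784, 0.2497]
tool_rot: [-0.978, -2.984, -0.001]
contact_force: [-0.4, 0.3, 0.6]
opening: 0.0001
grip_force: 0.0
```

```bash
cat > loc.py <<'E'
from station import ctrl
from h import *
from scipy.spatial.transform import Rotation as Ro
o=np.array([.533,-.2005]);ex=np.array([.8068,-.5908]);ey=np.array([.5908,.8068])
def state():
    s=ctrl.get_obs();p=np.array(s["tool_pos"]);M=Ro.from_rotvec(s["tool_rot"]).as_matrix();v=p[:2]-o
    print("t",s["t"],"loc mm",np.round([v@ex*1e3,v@ey*1e3,(p[2]-.019)*1e3],1),"tip z last; toolx in binder",np.round([M[:2,0]@ex,M[:2,0]@ey],3),"tooly",np.round([M[:2,1]@ex,M[:2,1]@ey],3),"F",np.round(s["contact_force"],1))
E
python3 -c "
from loc import *
state()
cv2.imwrite('pics/w1.png',ctrl.get_image('wrist')['img'][:,:,::-1])"
```

```text
t 2.6 loc mm [ -2.1 -98.1 230.7] tip z last; toolx in binder [-1.     0.002] tooly [0.002 1.   ] F [-0.4  0.3  0.6]
```

View pics/w1.png

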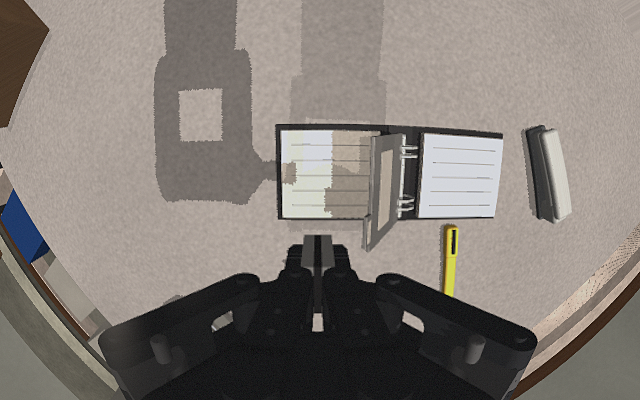

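The wrist view shows the shut fingers at (318,240) over the right-hand pages. The leaf's edge is to their right, at x≈375 px. I'll go down beside it.

Request:
servo_tool:
  increments:
    - [[0, 0.2, 0, 2, 0], [0, 0.4, 0, 5, 0], [0, 0.8, 0, 9, 0], [0, 0.8, 0, 12, 0], [0, 0.8, 0, 13.5, 0]]

```text
t: 3.15
tool_pos: [0.4656, -0.2699, 0.112]
tool_rot: [-0.971, -2.983, -0.004]
contact_force: [-0.6, 0.0, -0.8]
opening: -0.0003
grip_force: 0.0
```

Request:
servo_tool:
  increments:
    - [[0, 0, 0.5, 0, 0], [0, 0, 1, 0, 0], [0, 0, 1.5, 0, 0], [0, 0, 2, 0, 0], [0, 0, 2.2, 0, 0]]

```text
t: 3.65
tool_pos: [0.481, -0.2555, 0.1167]
tool_rot: [0.975, 2.984, -0.001]
contact_force: [0.4, 0.4, -0.2]
opening: -0.0
grip_force: 0.0
```

```bash
python3 -c "
from loc import *
state()
s=ctrl.get_image('scene')['img'][90:250,100:300]
cv2.imwrite('pics/s2.png',cv2.resize(s,None,fx=3.5,fy=3.5)[:,:,::-1])"
```

```text
t 3.65 loc mm [ -9.5 -75.1  97.7] tip z last; toolx in binder [-1. -0.] tooly [-0.  1.] F [ 0.4  0.4 -0.2]
```

View pics/s2.png

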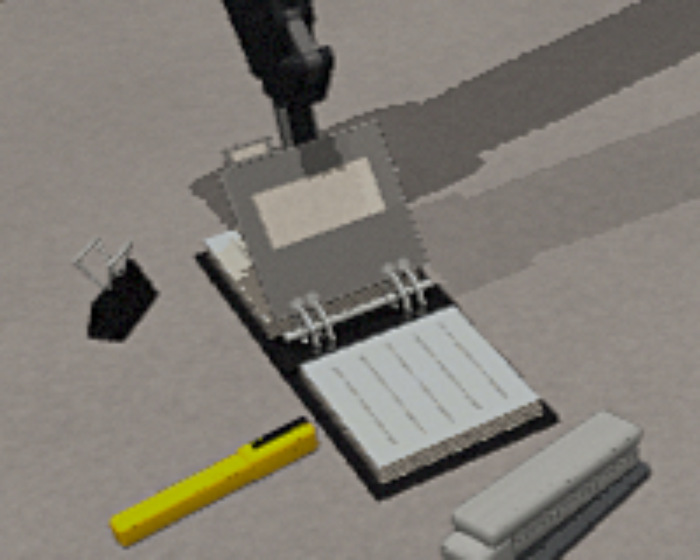

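The leaf stands in front of the fingers, with the finger just behind its free edge near (300,140). Now I'll push slowly towards +y.

Request:
servo_tool:
  increments:
    - [[0, 0, 0.5, 0, 0], [0, 0, 1, 0, 0], [0, 0, 1.5, 0, 0], [0, 0, 2, 0, 0], [0, 0, 2.5, 0, 0]]

```text
t: 4.2
tool_pos: [0.495, -0.2351, 0.1154]
tool_rot: [0.977, 2.986, -0.0]
contact_force: [-0.7, -1.5, 0.5]
opening: 0.0002
grip_force: 0.5
```

Request:
servo_tool:
  increments:
    - [[0, 0, 0.6, 0, 0], [0, 0, 1.2, 0, 0], [0, 0, 1.8, 0, 0], [0, 0, 2.4, 0, 0], [0, 0, 3, 0, 0]]

```text
t: 4.7
tool_pos: [0.5127, -0.2107, 0.1153]
tool_rot: [-0.977, -2.986, -0.0]
contact_force: [-0.4, -0.6, 0.0]
opening: -0.0001
grip_force: 0.3
```

Request:
servo_tool:
  increments:
    - [[0, 0, 0.6, 0, 0], [0, 0, 1.2, 0, 0], [0, 0, 1.8, 0, 0], [0, 0, 2.4, 0, 0], [0, 0, 3, 0, 0]]

```text
t: 5.2
tool_pos: [0.5303, -0.1865, 0.1151]
tool_rot: [-0.977, -2.985, -0.0]
contact_force: [-0.3, 0.0, -0.4]
opening: 0.0005
grip_force: 0.3
```

```bash
python3 -c "
from loc import *
state()
s=ctrl.get_image('scene')['img'][90:250,100:300]
cv2.imwrite('pics/s3.png',cv2.resize(s,None,fx=3.5,fy=3.5)[:,:,::-1])"
```

```text
t 5.2 loc mm [-10.4   9.7  96.1] tip z last; toolx in binder [-1.  0.] tooly [0. 1.] F [-0.3  0.  -0.4]
```

View pics/s3.png

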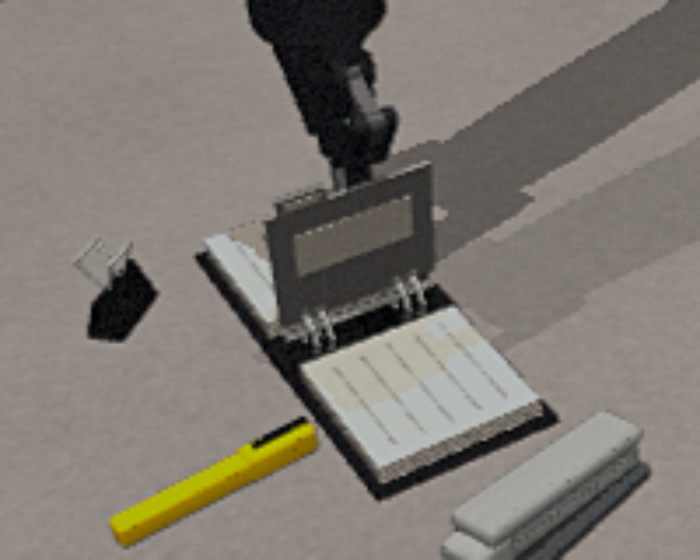

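The leaf is now past upright and leaning left, and the binder hasn't moved. Next I'll follow the arc over and down.

Request:
servo_tool:
  increments:
    - [[0, 0, 0.6, 0, 0], [0, 0, 1.2, 0.15, 0], [0, 0, 1.75, 0.4, 0], [0, 0, 2.3, 0.7, 0], [0, 0, 2.8, 1.0, 0]]

```text
t: 5.75
tool_pos: [0.5471, -0.164, 0.1051]
tool_rot: [0.977, 2.986, 0.0]
contact_force: [-0.5, -0.2, 1.1]
opening: 0.0002
grip_force: 0.3
```

Request:
servo_tool:
  increments:
    - [[0, 0, 0.5, 0.4, 0], [0, 0, 0.95, 0.8, 0], [0, 0, 1.4, 1.25, 0], [0, 0, 1.8, 1.75, 0], [0, 0, 2.2, 2.3, 0]]

```text
t: 6.25
tool_pos: [0.5599, -0.1464, 0.0819]
tool_rot: [0.977, 2.986, 0.0]
contact_force: [-0.1, -2.0, 0.9]
opening: 0.0
grip_force: 0.3
```

Request:
servo_tool:
  increments:
    - [[0, 0, 0.3, 0.55, 0], [0, 0, 0.6, 1.1, 0], [0, 0, 0.8, 1.7, 0], [0, 0, 1.0, 2.35, 0], [0, 0, 1.1, 2.8, 0]]

```text
t: 6.75
tool_pos: [0.5661, -0.1376, 0.0535]
tool_rot: [-0.977, -2.985, -0.0]
contact_force: [0.4, -0.0, 0.4]
opening: -0.0001
grip_force: 0.2
```

```bash
python3 -c "
from loc import *
state()
s=ctrl.get_image('scene')['img'][90:250,100:300]
cv2.imwrite('pics/s4.png',cv2.resize(s,None,fx=3.5,fy=3.5)[:,:,::-1])"
```

```text
t 6.75 loc mm [-10.5  70.3  34.5] tip z last; toolx in binder [-1.  0.] tooly [0. 1.] F [ 0.4 -0.   0.4]
```

View pics/s4.png

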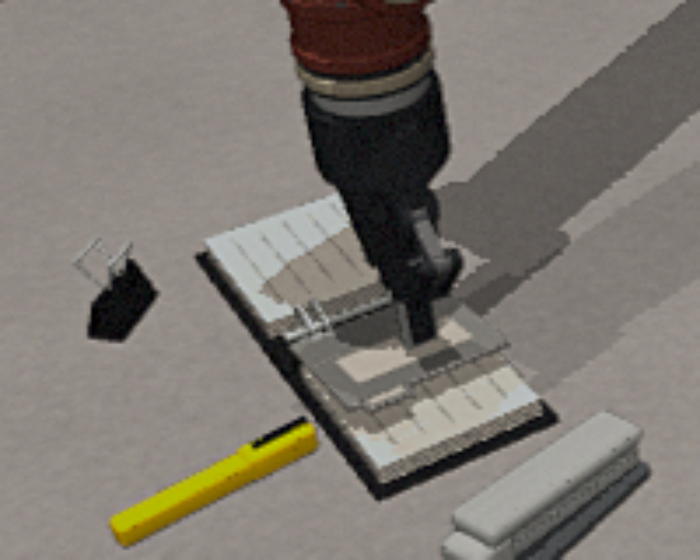

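The leaf is nearly flat on the left side, with the fingertip on its face at about (415,345). I'll press it down slowly.

Request:
servo_tool:
  increments:
    - [[0, 0, 0.1, 0.4, 0], [0, 0, 0.2, 0.7, 0], [0, 0, 0.2, 0.95, 0], [0, 0, 0.2, 1.1, 0], [0, 0, 0.2, 1.2, 0]]

```text
t: 7.3
tool_pos: [0.5674, -0.1361, 0.0423]
tool_rot: [0.977, 2.986, 0.0]
contact_force: [0.1, -0.2, 0.0]
opening: -0.0
grip_force: 0.2
```

Request:
servo_tool:
  increments:
    - [[0, 0, 0, 0.05, 0], [0, 0, 0, 0.1, 0]]

```text
t: 7.5
tool_pos: [0.5675, -0.1361, 0.0415]
tool_rot: [0.977, 2.986, 0.0]
contact_force: [-0.9, 1.7, 3.7]
opening: 0.0001
grip_force: 1.8
```

Request:
servo_tool:
  increments:
    - [[0, 0, 0, 0.05, 0], [0, 0, 0, 0.1, 0], [0, 0, 0, 0.1, 0]]

```text
t: 7.8
tool_pos: [0.5675, -0.1362, 0.0414]
tool_rot: [-0.977, -2.985, 0.0]
contact_force: [-3.9, 1.2, 6.7]
opening: -0.0001
grip_force: 3.6
```

Contact is stiff at a tip height of 22.4 mm, which is the expected top of a flat leaf. I'll rise straight up and check.

Request:
servo_tool:
  increments:
    - [[0, 0, 0, -0.3, 0], [0, 0, 0, -1, 0], [0, 0, 0, -3, 0], [0, 0, 0, -6, 0], [0, 0, 0, -10, 0]]

```text
t: 8.3
tool_pos: [0.5659, -0.1357, 0.1394]
tool_rot: [-0.976, -2.982, -0.0]
contact_force: [0.6, 0.3, -0.7]
opening: -0.0001
grip_force: 0.0
```

Request:
servo_tool:
  increments:
    - [[0, 2, -3, -2, 0], [0, 5, -6, -4, 0], [0, 8, -9, -6, 0], [0, 10, -11, -8, 0], [0, 10, -11, -8, 0]]

```text
t: 8.8
tool_pos: [0.421, -0.1669, 0.224]
tool_rot: [0.978, 2.978, -0.003]
contact_force: [0.7, 0.0, -0.8]
opening: 0.0
grip_force: 0.0
```

```bash
python3 -c "
from loc import *
state()
s=ctrl.get_image('scene');im=s['img'][115:265,120:300]
P=[[x,y,.0225] for x in(-.0525,.0525) for y in(.012,.11)]
print('crop px of flat leaf corners',np.round((proj(s,[[*(o+ex*x+ey*y),z] for x,y,z in P])-[120,115])*4))
cv2.imwrite('pics/s5.png',cv2.resize(im,None,fx=4,fy=4)[:,:,::-1])"
```

```text
t 8.8 loc mm [-110.2  -39.1  205. ] tip z last; toolx in binder [-1.     0.003] tooly [0.003 1.   ] F [ 0.7  0.  -0.8]
crop px of flat leaf corners [[418. 224.]
 [501. 311.]
 [243. 292.]
 [318. 388.]]
```

View pics/s5.png

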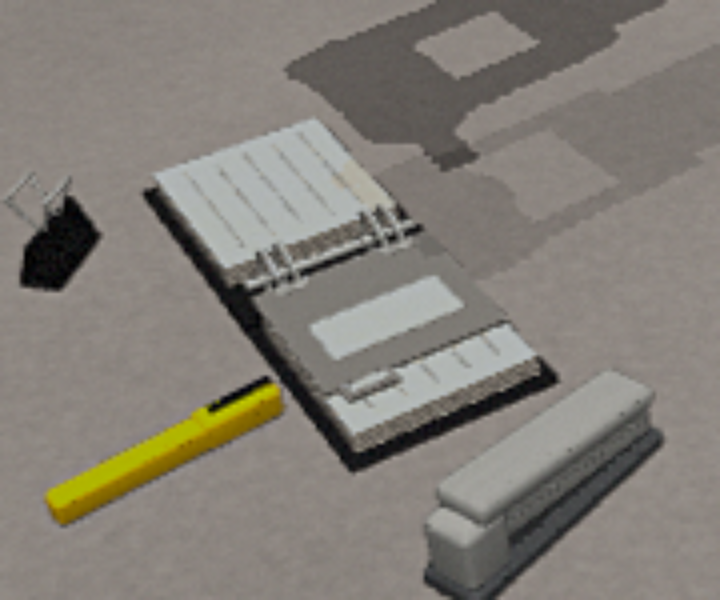

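The leaf lies flat on the left pages, with its free corners at about (512,323) and (318,392) as expected. The binder corners at (557,380) and (357,470) are unchanged, and so are the stapler, highlighter and clip.

```bash
python3 -c "
from station import ctrl
print(ctrl.finish_job())"
```

```text
the job is handed in; nothing more can be done
None
```

The leaf was pushed over the spine with shut fingers and pressed flat on the left-hand pages; the arm is clear, the last picture shows nothing else moved, and the job was handed in at about 9 s.

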